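# Dry-assemble a bridge pattern under a weight

### The job

Dry-assemble the bridge-shaped pattern on the plywood setting board, from the bottom up: lay each of the two wooden leg blocks lengthwise on the middle of its packer plate, the longer leg on the longer plate and the shorter leg on the shorter one. Then lay the long flat board across both legs, square to them and centred on the setting board, and last put the steel weight on the middle of that board. Let go of everything and leave the sanding block and the pliers where they are.

Things in the scene. Friction and masses are not known exactly. Their poses are not given: they have to be found in the camera images.
- board_middle (a point): Middle of the plywood setting board (fixed; 160 x 134 x 12 mm), 16 mm above the bench, level with the tops of the packer plates. Its x axis runs along the 160 mm side and passes through the centres of both packers; z is up. The two packers lie 48 mm to either side of this point along x; which one is on which side varies.
- long_packer_top (a point): Centre of the top face of the longer grey packer plate (fixed on the setting board; 47 x 114 x 4 mm, a flush screw at each end). The top is 16 mm above the bench. y runs along its length, z is up.
- short_packer_top (a point): Centre of the top face of the shorter grey packer plate (fixed on the setting board; 47 x 84 x 4 mm, a flush screw at each end). The top is 16 mm above the bench. y runs along its length, z is up.
- long_leg_centre (a point): Centre of the longer leg, a plain light wooden block 35 x 90 x 35 mm (x, y, z), 17.5 mm above its underside, about 85 g, lying loose on the bench. y runs along its length.
- short_leg_centre (a point): Centre of the shorter leg, a block of layered board with striped sides, 35 x 60 x 35 mm (x, y, z), 17.5 mm above its underside, about 60 g, lying loose on the bench. y runs along its length.
- bridge_centre (a point): Centre of the long flat board of plain light wood, 45 x 140 x 20 mm (x, y, z), 10 mm above its underside, about 90 g, lying flat and loose on the bench. y runs along its length. Lying on both legs its underside is 51 mm above the bench.
- weight_centre (a point): Centre of the steel setting weight, a grey cube of 50 mm, 25 mm above its underside, about 0.8 to 0.95 kg, standing loose on the bench. Standing on the long board its underside is 71 mm above the bench.
- sanding_block: Bystander: brown block 60 x 110 x 35 mm, loose, beyond the setting board; it is larger than the legs and not part of the job. Origin at the centre of its underside, y along its length.
- pliers: Bystander: red-handled pliers, 56 x 175 x 13 mm, lying loose to the left of the setting board. Origin at the centre of their underside, y along their length.

How it is judged (in metres and radians):
On the way, in this order (a step that is already met when the one before it is completed fails the run):
1. both legs lie on their own packer plates (horizontal distance between long_leg_centre and long_packer_top below 0.01 m and angle between the y axis of long_leg_centre and the y axis of long_packer_top, either way round below 0.17 rad and z of long_leg_centre in the frame of long_packer_top between 0.0135 and 0.0215 m and angle between each of long_leg_centre, short_leg_centre's own z axis and vertical below 0.08 rad and linear speed of each of long_leg, short_leg below 0.02 m/s and horizontal distance between short_leg_centre and short_packer_top below 0.01 m and angle between the y axis of short_leg_centre and the y axis of short_packer_top, either way round below 0.17 rad and z of short_leg_centre in the frame of short_packer_top between 0.0135 and 0.0215 m), for 0.2 s.
2. the long board lies across both legs, let go, before the weight is put on (all of step 1 and horizontal distance between bridge_centre and board_middle below 0.012 m and angle between the y axis of bridge_centre and the x axis of board_middle, either way round below 0.15 rad and z of bridge_centre in the frame of board_middle between 0.041 and 0.049 m and angle between bridge_centre's own z axis and vertical below 0.06 rad and linear speed of bridge below 0.02 m/s and contact force between each of the fingers, weight and bridge below 0.05 N), for 0.2 s.
3. the weight stands on the middle of the long board (all of step 1 and horizontal distance between bridge_centre and board_middle below 0.012 m and angle between the y axis of bridge_centre and the x axis of board_middle, either way round below 0.15 rad and z of bridge_centre in the frame of board_middle between 0.041 and 0.049 m and angle between bridge_centre's own z axis and vertical below 0.06 rad and linear speed of each of bridge, weight below 0.02 m/s and horizontal distance between weight_centre and bridge_centre below 0.012 m and z of weight_centre in the frame of board_middle between 0.076 and 0.084 m and angle between weight_centre's own z axis and vertical below 0.08 rad), for 0.2 s.
At the end, for the whole second after the job is handed in: Each leg flat on its own packer, centred within 10 mm, lengthwise within 10 degrees; long board level on both legs, within 12 mm of the setting board's middle, square within 8 degrees; weight upright on it within 12 mm of its middle; all released and at rest (all of step 3 and contact force between the fingers and long_leg below 0.05 N and contact force between the fingers and short_leg below 0.05 N and contact force between the fingers and bridge below 0.05 N and contact force between the fingers and weight below 0.05 N); the robot touches nothing.
It fails at once if the sanding block is pushed away or knocked over (distance of sanding_block from where it was at the start of the episode above 0.03 m or angle between sanding_block's own z axis and vertical above 0.5 rad).
It fails at once if the pair of pliers is pushed away or knocked over (distance of pliers from where it was at the start of the episode above 0.03 m or angle between pliers's own z axis and vertical above 0.5 rad).
It also fails if it takes over 112 s, if anything falls off the work surface, if the arm or the gripper's body presses on something with over 40 N, if the wrist force passes 120 N, or if a joint passes its speed limit or range.

### The arm

A 6-joint arm with a two-finger parallel gripper is mounted at the origin on a cart in front of the work surface, level with it; the furniture and walls round the work are solid. World frame = base frame: x ahead of the robot, y to its left, z up, the work surface at z = 0. Lengths are in mm, angles in degrees, forces in N, time in s.
With the tool pointing down it reaches from about 300 to 850 mm from the base axis. Payload 4.2 kg.
Tool frame: the origin (TCP) lies on the centre line of the jaws, within the pads' length; the fingertips stand 14 mm ahead of it and the grasp point (between the pads) lies 5 mm behind it; z points along the fingers, y is the line along which they close (so a half turn about z gives the same grasp; the last joint's range is limited). The gripper opens to 91 mm and grips with 3 to 60 N. Pads are 32 mm wide; open, the fingers measure 118 mm over their backs; the gripper's body (76 mm by 178 mm) begins 60 mm behind the grasp point.
Start: joints at [-73.052, 18.312, 89.639, -0, 72.044, -1.146], TCP at [178.585, -546.58, 227.976] pointing down, gripper open.
Joint ranges: [-177.97, 177.97], [-48.28, 115.42], [12.27, 149.76], [-77.06, 257.06], [2.81, 150.46], [-146.56, 146.56]. Speed limits (degrees/s): [147.25, 147.25, 180, 180, 180, 180].

### API

Orientations are given as [roll, pitch, yaw] about the fixed x, y, z axes, in that order (R = Rz(yaw) Ry(pitch) Rx(roll)).
In Python, from workcell import env gives the robot as it stands.
- The arm moves only by the tool arm_command, never from a script. Its argument "motion" is a list of rows, each an object with "offset": the shift along the tool's x, y, z in m, a list of three; "spin": the turn about the tool's z in rad. In form: [{"offset": [tx, ty, tz], "spin": spin}, ...]. A call has 1 to 5 rows; each row shifts and turns the commanded pose from where the row before left it, along the tool's axes as they then stand; what a row does not reach is not made up. A row lasts 1/8 s, in which the tool goes at most 62.5 mm and 10.7 degrees, less where a joint would pass 70% of its speed; a pose out of reach is approached as far as the arm can. A call with a gripper value outside its range is refused whole. "jaw" is the finger opening in m, from 0 to 0.0912, set as the call begins (left out, the last holds). The fingers move at their own pace and stop on an object; "newtons" is the grip in N (left out, the last holds). Time passes only in rows, so rows that do not move let the fingers close. It gives the time, the measured TCP pose, the force, the opening and the grip force at its end, in the units of the state.
- env.state(): the state, without advancing time (a new reading comes with each control period).
- env.grab_frame(name): name is "scene" or "top" or "wrist"; returns (picture, depth): 400x640x3 uint8, blue, green, red; 400x640 float32, mm along the optical axis (not along the pixel's ray), 0 where there is no reading.
- env.camera_model(name): a dict with "fx", "fy", "cx", "cy" (pixels), "k1" (the pictures are not rectified: a ray, as slopes to the right and down, at radius r is drawn at 1 + k1 r^2 times it, then the intrinsics apply), "eye" and "rotation" of the camera in the world; the wrist camera has in their place "hand_eye" (4x4, takes a point from camera to tool coordinates, whose origin is the TCP and whose axes are the flange's). Camera axes: x right, y down, z forward; pixel columns grow to the right and rows downward; lengths in mm; the calibration is good to about 2 mm. A picture is of the moment at which its call begins: read the wrist's pose just before it. camera_model takes no time and is no camera call.
- env.job_done(): hands the job in; it is judged then, once.
Trained networks look in the newest picture that a camera, given by its name, has taken for a name from the list of things; names that differ only in an ending like _2 or _b are one class to them, and where a whole thing is asked for, a point or a joint stands for the part that bears it (a point fixed in the world has none). Each returns a list of dicts, best first, with "score" (0 to 1); they miss things now and then, are a little off and sometimes report something else, mostly with a low value. They report only what shows in the picture. A call takes as long as a camera call.
- env.boxes_of(camera, target): "bbox" ([left, top, right, bottom] in pixels, round what is visible of it).
- env.pinpoint(camera, target): "location" ([column, row] in pixels: a listed point, or the origin of a listed thing).
The state is a dict: "time_s": time; "qpos": joint angles; "qvel": joint speeds; "effort": joint torques, N m; "ee_pos": TCP position; "ee_rot": TCP orientation; "force": force on the tool from outside, world axes, zero at the start; "torque": the same for the moment, N m; "gripper_width": finger opening in mm; "gripper_force": force on a finger pad.
Only numpy, scipy, OpenCV 4.12 (cv2) and the standard library are available. Lean on these libraries where they do the work, as an engineer would, in place of code of your own. Each camera call takes 0.05 s, during which the arm holds its last target. There are 200 camera calls.

## Working session

There is one attempt and no reset: what is moved stays moved. The work goes in short steps, Python scripts to look and compute and a tool call to move; the robot and the scene stay as the last step left them, time stands still between calls to the robot, and variables do not carry over. Pictures are saved under pics/ and viewed, at most 14 in all, crops included, and the job is handed in when it is done.

Besides the shell and the picture viewer there is one more tool, called after "Call:" as name([rows], argument=value, ...), one row to a line, values as JSON. arm_command: Moves the arm, as the interface text tells. Its arguments: {"type":"object","properties":{"motion":{"type":"array"},"jaw":{"type":"number"},"newtons":{"type":"number"}},"required":["motion"]}

```bash
mkdir -p pics; cat > h.py <<'E'
from workcell import env
import numpy as np, cv2
from scipy.spatial.transform import Rotation as R
def snap(cam,fn=None):
    s=env.state(); im,d=env.grab_frame(cam)
    if fn: cv2.imwrite('pics/'+fn,im)
    m=env.camera_model(cam)
    if 'hand_eye' in m:
        T=np.eye(4); T[:3,:3]=R.from_euler('xyz',s['ee_rot'],degrees=True).as_matrix(); T[:3,3]=s['ee_pos']
        W=T@np.array(m['hand_eye'])
    else:
        W=np.eye(4); W[:3,:3]=np.array(m['rotation']); W[:3,3]=m['eye']
    return im,d,m,W
def rays(m,px):
    K=np.array([[m['fx'],0,m['cx']],[0,m['fy'],m['cy']],[0,0,1]],float)
    p=cv2.undistortPoints(np.array(px,float).reshape(-1,1,2),K,np.array([m['k1'],0,0,0,0.]))[:,0]
    return np.c_[p,np.ones(len(p))]
def at_z(m,W,px,z):
    r=rays(m,px)@W[:3,:3].T; e=W[:3,3]
    return e+r*((z-e[2])/r[:,2])[:,None]
def cloud(d,m,W,step=1):
    v,u=np.mgrid[0:d.shape[0]:step,0:d.shape[1]:step]; v=v.ravel();u=u.ravel(); z=d[v,u]; k=z>0
    u,v,z=u[k],v[k],z[k]
    return (rays(m,np.c_[u,v])*z[:,None])@W[:3,:3].T+W[:3,3],u,v
E
python3 - <<'E'
from h import *
s=env.state(); print(s['time_s'],s['ee_pos'],s['ee_rot'],s['gripper_width'])
im,d,m,W=snap('top','top0.png'); print({k:np.round(v,3).tolist() for k,v in m.items()}, np.mean(d>0))
Z=dict(board_middle=16,long_packer_top=16,short_packer_top=16,long_leg_centre=17.5,short_leg_centre=17.5,bridge_centre=10,weight_centre=25,sanding_block=0,pliers=0)
for n,z in Z.items():
    for o in env.pinpoint('top',n)[:2]: print(n,round(o['score'],2),np.round(o['location']),at_z(m,W,[o['location']],z)[0].round(1))
snap('scene','sc0.png')
E
```

```text
0.0 [ 178.41275263 -546.11690309  227.12618916] [-1.79899364e+02 -5.67408004e-04  1.80924909e+01] 91.51828762862198
{'fx': 461.63, 'fy': 461.63, 'cx': 316.887, 'cy': 197.234, 'k1': -0.043, 'eye': [393.788, 255.419, 1113.133], 'rotation': [-171.402, 1.692, -89.278]} 0.996078125
board_middle 0.66 [299. 222.] [-703.3 -841.7   16. ]
long_packer_top 0.98 [302. 240.] [-703.3 -841.7   16. ]
short_packer_top 0.73 [291. 204.] [-703.3 -841.7   16. ]
long_leg_centre 0.69 [370. 172.] [-701.8 -840.2   17.5]
short_leg_centre 0.86 [374. 236.] [-701.8 -840.2   17.5]
bridge_centre 0.86 [428. 169.] [-709.3 -847.7   10. ]
weight_centre 0.78 [444. 240.] [-694.3 -832.7   25. ]
sanding_block 0.94 [274. 160.] [-719.3 -857.7    0. ]
pliers 0.86 [216. 240.] [-719.3 -857.7    0. ]
```

View pics/top0.png

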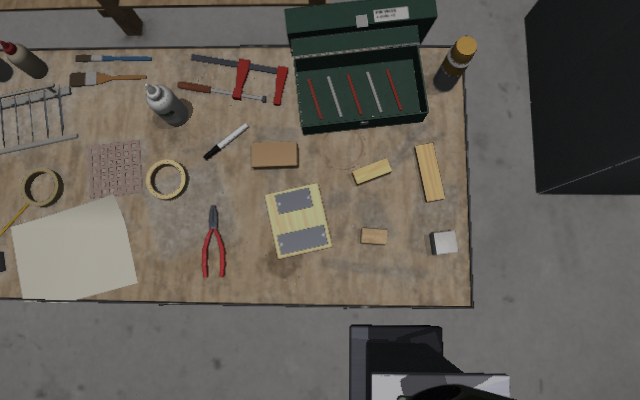

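The picture shows the setting board at about (298,221), with the short packer at the top (295,200) and the long one at the bottom (303,240). The long leg is at (371,172), the short leg at (374,236), the bridge at (430,172) and the weight at (444,243). The networks agree with this. The camera "rotation" is Euler angles, so I'll fix that.

```bash
sed -i "s/W\[:3,:3\]=np.array(m\['rotation'\])/W[:3,:3]=R.from_euler('xyz',m['rotation'],degrees=True).as_matrix()/" h.py
cat >> h.py <<'E'
def rect(P,zlo,zhi,c,r):
    "min-area rectangle of cloud points in a height band round c: centre, (long,short) sizes, yaw of long axis"
    k=(P[:,2]>zlo)&(P[:,2]<zhi)&(np.hypot(P[:,0]-c[0],P[:,1]-c[1])<r); Q=P[k]
    (x,y),(w,h),a=cv2.minAreaRect(Q[:,:2].astype(np.float32))
    if w<h: w,h,a=h,w,a+90
    return np.round([x,y,w,h,(a+90)%180-90,np.median(Q[:,2]),len(Q)],1)
E
python3 - <<'E'
from h import *
im,d,m,W=snap('top'); P,u,v=cloud(d,m,W)
px=dict(board=(299,222,16,8,20,110),long_packer=(302,240,16,8,20,5),short_packer=(293,201,16,8,20,5),long_leg=(370,172,35,20,45,65),short_leg=(374,236,35,20,45,50),bridge=(428,171,20,10,30,95),weight=(444,242,50,30,60,55),sanding=(274,156,35,20,45,80),pliers=(214,245,13,6,20,100))
for n,(a,b,z,lo,hi,r) in px.items():
    c=at_z(m,W,[(a,b)],z)[0]; print(n,c.round(1),rect(P,lo,hi,c,r))
w=env.camera_model('wrist'); print(np.round(w['hand_eye'],3).tolist(),w['fx'])
E
```

```text
board [499.2 331.9  16. ] [ 501.1  349.   160.4  160.    13.5   14.2 3558. ]
long_packer [456.3 324.   16. ] [456.7 324.4   8.3   6.7  45.9  17.8  14. ]
short_packer [549.7 347.3  16. ] [549.3 347.    8.2   6.8  45.6  16.1  14. ]
long_leg [618.1 163.8  35. ] [621.1 160.6  90.5  35.7 -68.6  35.4 585. ]
short_leg [466.3 155.2  35. ] [466.5 155.9  60.4  35.1  85.9  35.8 400. ]
bridge [624.7  23.2  20. ] [ 617.1   55.3  140.5  118.7    9.7   20.4 1130. ]
weight [453.1  -3.2  50. ] [452.   -6.4  52.2  50.3 -83.4  50.5 515. ]
sanding [655.9 393.7  35. ] [ 661.3  395.3  109.6   61.4  -87.8   35.5 1166. ]
pliers [442.  535.2  13. ] [431.3 528.  180.6 163.5 -27.3  11.3 687. ]
[[0.001, -0.966, -0.26, 72.861], [1.0, 0.001, 0.0, 0.302], [-0.0, -0.26, 0.966, -156.84], [0.0, 0.0, 0.0, 1.0]] 278.6236011286575
```

View pics/sc0.png

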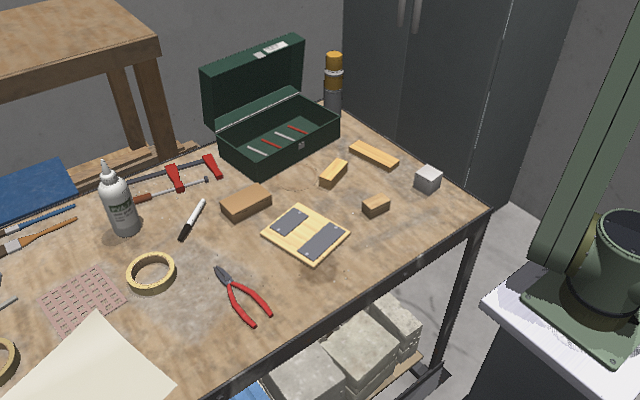

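The scene view confirms the layout and that every object lies flat. Next I'll fit the packers and the bridge by colour.

```bash
python3 - <<'E'
from h import *
im=cv2.imread('pics/top0.png'); m=env.camera_model('top'); W=np.eye(4); W[:3,:3]=R.from_euler('xyz',m['rotation'],degrees=True).as_matrix(); W[:3,3]=m['eye']
hsv=cv2.cvtColor(im,cv2.COLOR_BGR2HSV); 
def fit(mask,box,z,n):
    x0,y0,x1,y1=box; k=np.zeros(mask.shape,np.uint8); k[y0:y1,x0:x1]=mask[y0:y1,x0:x1]
    _,L,S,_=cv2.connectedComponentsWithStats(k); o=np.argsort(-S[1:,4])[:n]+1
    for i in o:
        v,u=np.nonzero(L==i); Q=at_z(m,W,np.c_[u,v],z)[:,:2]
        (x,y),(w,h),a=cv2.minAreaRect(Q.astype(np.float32))
        if w<h:w,h,a=h,w,a+90
        print(np.round([x,y,w,h,(a+90)%180-90,*Q.mean(0)],1))
for p in [(303,240),(295,200),(320,212),(430,172),(410,172),(450,172)]: print(p,hsv[p[1],p[0]])
print('packers');fit((hsv[...,1]<60).astype(np.uint8),(262,180,335,260),16,2)
print('bridge');fit(((hsv[...,1]>75)&(hsv[...,2]>150)).astype(np.uint8),(405,135,455,210),20,1)
E
```

```text
(303, 240) [110  20 113]
(295, 200) [113  19 108]
(320, 212) [ 30  59 172]
(430, 172) [ 18 105 170]
(410, 172) [ 17  67 138]
(450, 172) [ 17  65 141]
packers
[465.  325.5 116.1  62.3 -76.6 458.5 324.1]
[537.6 343.   85.4  84.9 -76.3 550.3 346.3]
bridge
[623.4  19.3 138.1  43.2  10.6 623.2  19.3]
```

```bash
cat >> h.py <<'E'
def plan(*wps, start=None, dmax=60., amax=10.4):
    "wps: (x,y,z,yaw) mm/deg tool-down; prints rows (offset in m on axes before the row's spin), accounting for rounding"
    s=env.state(); p=np.array(start[:3] if start else s['ee_pos'],float); yaw=float(start[3] if start else s['ee_rot'][2])
    for w in wps:
        g=np.array(w[:3],float); da=(w[3]-yaw+180)%360-180
        n=max(1,int(np.ceil(max(np.linalg.norm(g-p)/dmax,abs(da)/amax)-1e-9))); rows=[]
        for i in range(n):
            A=R.from_euler('xyz',[180,0,yaw],degrees=True).as_matrix()
            o=np.round(A.T@((g-p)/(n-i))/1e3,3); sp=round(-np.deg2rad((w[3]-yaw+180)%360-180)/(n-i),3)
            p=p+A@o*1e3; yaw-=np.rad2deg(sp); rows.append('{"offset":[%g,%g,%g],"spin":%g}'%(*(o+0),sp+0))
        print('->',w)
        for i in range(0,n,5): print('['+','.join(rows[i:i+5])+']')
def st():
    s=env.state(); print(round(s['time_s'],2),np.round(s['ee_pos'],1),np.round(s['ee_rot'],1),'w',round(s['gripper_width'],1),'F',np.round(s['force'],1),round(s['gripper_force'],1),'q',np.round(s['qpos'],0))
E
python3 -c "
from h import *
plan((600,165,228,111.4))"
```

```text
-> (600, 165, 228, 111.4)
[{"offset":[0.044,-0.039,0],"spin":-0.116},{"offset":[0.049,-0.034,0],"spin":-0.116},{"offset":[0.052,-0.028,0],"spin":-0.116},{"offset":[0.055,-0.021,0],"spin":-0.116},{"offset":[0.057,-0.015,0],"spin":-0.116}]
[{"offset":[0.059,-0.008,0],"spin":-0.116},{"offset":[0.059,-0.001,0],"spin":-0.117},{"offset":[0.059,0.005,0],"spin":-0.116},{"offset":[0.058,0.012,0],"spin":-0.117},{"offset":[0.056,0.019,0],"spin":-0.116}]
[{"offset":[0.053,0.025,0],"spin":-0.117},{"offset":[0.05,0.031,0],"spin":-0.116},{"offset":[0.046,0.037,0],"spin":-0.117},{"offset":[0.041,0.042,0],"spin":-0.116}]
```

Call:
arm_command([
  {"offset": [0.044,-0.039,0],"spin": -0.116},
  {"offset": [0.049,-0.034,0],"spin": -0.116},
  {"offset": [0.052,-0.028,0],"spin": -0.116},
  {"offset": [0.055,-0.021,0],"spin": -0.116},
  {"offset": [0.057,-0.015,0],"spin": -0.116},
], jaw=0.08, newtons=30)

```text
time_s: 1.23
ee_pos: [329.5, -290.7, 228.3]
ee_rot: [179.9, -0.0, 51.5]
force: [1.2, 0.3, 0.7]
gripper_width: 79.8
gripper_force: 0.0
```

Call:
arm_command([
  {"offset": [0.059,-0.008,0],"spin": -0.116},
  {"offset": [0.059,-0.001,0],"spin": -0.117},
  {"offset": [0.059,0.005,0],"spin": -0.116},
  {"offset": [0.058,0.012,0],"spin": -0.117},
  {"offset": [0.056,0.019,0],"spin": -0.116},
])

```text
time_s: 1.85
ee_pos: [480.6, -35.7, 228.3]
ee_rot: [179.9, 0.0, 84.9]
force: [-0.1, -0.9, 1.3]
gripper_width: 80.0
gripper_force: 0.0
```

Call:
arm_command([
  {"offset": [0.053,0.025,0],"spin": -0.117},
  {"offset": [0.05,0.031,0],"spin": -0.116},
  {"offset": [0.046,0.037,0],"spin": -0.117},
  {"offset": [0.041,0.042,0],"spin": -0.116},
])

```text
time_s: 2.35
ee_pos: [600.6, 166.5, 228.0]
ee_rot: [180.0, 0.0, 111.6]
force: [1.0, -0.8, 1.0]
gripper_width: 80.0
gripper_force: 0.0
```

```bash
python3 - <<'E'
from h import *
st(); im,d,m,W=snap('wrist','w1.png'); P,u,v=cloud(d,m,W)
print('leg',rect(P,22,48,(621,160),65),'short',rect(P,22,48,(466,156),50),'sand',rect(P,22,48,(661,395),80))
hsv=cv2.cvtColor(im,cv2.COLOR_BGR2HSV); g=hsv[v,u,1]<50
for c,r in (((457,324),75),((550,347),60)):
    Q=P[g&(abs(P[:,2]-16)<6)]; Q=Q[np.hypot(*(Q[:,:2]-c).T)<r]; print(len(Q), Q.mean(0).round(1) if len(Q) else '')
for n,z in (('board_middle',16),('long_packer_top',16),('short_packer_top',16),('long_leg_centre',17.5)):
    for o in env.pinpoint('wrist',n)[:1]: print(n,round(o['score'],2),np.round(o['location']),at_z(m,W,[o['location']],z)[0].round(1))
E
```

```text
2.35 [600.6 166.5 228. ] [180.    0.  111.6] w 80.0 F [ 1.  -0.8  1. ] 0.0 q [14. 23. 83. -0. 74. -7.]
leg [ 622.3  159.7   89.4   34.7  -68.3   35.1 1829. ] short [ 467.5  155.    60.3   36.5   86.4   35.  1455. ] sand [ 662.5  381.8   85.8   61.   -87.7   35.  4032. ]
4308 [480.3 303.6  14.5]
3506 [545.  334.2  15. ]
board_middle 0.6 [296.  22.] [504.  332.9  16. ]
long_packer_top 0.62 [257.  16.] [459.6 322.4  16. ]
short_packer_top 0.93 [336.  27.] [549.7 345.8  16. ]
long_leg_centre 0.91 [330. 190.] [618.3 158.9  17.5]
```

View pics/w1.png

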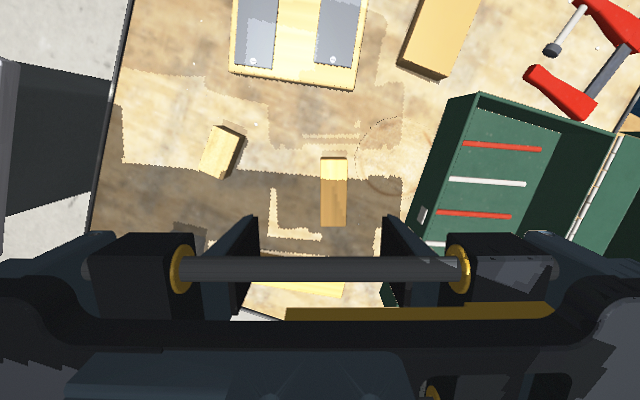

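The wrist view shows the long leg at (333,190), the short leg at (222,150) and the setting board at the top, in agreement with the top camera. The toolbox is close on the right, so I'll check clearance for the gripper body.

```bash
python3 - <<'E'
from h import *
im,d,m,W=snap('top'); P,u,v=cloud(d,m,W)
def clear(c,yaw):
    a=np.deg2rad(yaw); D=P[:,:2]-c; lx=abs(D@[np.cos(a),np.sin(a)]); ly=abs(D@[np.sin(a),-np.cos(a)])
    k=(P[:,2]>60)&(P[:,2]<160)&(lx<60)&(ly<140)
    print(yaw,k.sum(), ly[k].min() if k.any() else '')
clear((621.7,160),111.5); clear((466.5,155.5),86); clear((623.3,19.3),10.6)
plan((622,160,110,111.5),(622,160,18,111.5))
print('grasp');plan((622,160,150,103.6),(504,240,150,103.6),(459,324,150,103.6),start=(622,160,18,111.5))
E
```

```text
111.5 62 121.78423128951403
86 0 
10.6 0 
-> (622, 160, 110, 111.5)
[{"offset":[-0.004,0.007,0.039],"spin":-0.001},{"offset":[-0.004,0.006,0.039],"spin":-0.001},{"offset":[-0.004,0.007,0.04],"spin":-0.001}]
-> (622, 160, 18, 111.5)
[{"offset":[0,0,0.046],"spin":0},{"offset":[0,0,0.046],"spin":0}]
grasp
-> (622, 160, 150, 103.6)
[{"offset":[0,0,-0.044],"spin":0.046},{"offset":[0,0,-0.044],"spin":0.046},{"offset":[0,0,-0.044],"spin":0.046}]
-> (504, 240, 150, 103.6)
[{"offset":[0.035,-0.032,0],"spin":0},{"offset":[0.035,-0.032,0],"spin":0},{"offset":[0.035,-0.032,0],"spin":0}]
-> (459, 324, 150, 103.6)
[{"offset":[0.046,-0.012,0],"spin":0},{"offset":[0.047,-0.012,0],"spin":0}]
```

Call:
arm_command([
  {"offset": [-0.004,0.007,0.039],"spin": 0},
  {"offset": [-0.004,0.006,0.039],"spin": 0},
  {"offset": [-0.004,0.007,0.04],"spin": 0},
  {"offset": [0,0,0.046],"spin": 0},
  {"offset": [0,0,0.046],"spin": 0},
])

```text
time_s: 3.28
ee_pos: [622.6, 159.0, 17.5]
ee_rot: [179.9, 0.0, 111.2]
force: [0.0, 0.8, 0.1]
gripper_width: 80.4
gripper_force: 0.0
```

Call:
arm_command([
  {"offset": [0,0,0],"spin": 0},
  {"offset": [0,0,0],"spin": 0},
  {"offset": [0,0,0],"spin": 0},
  {"offset": [0,0,0],"spin": 0},
  {"offset": [0,0,0],"spin": 0},
], jaw=0.025)

```text
time_s: 3.9
ee_pos: [622.7, 160.7, 18.2]
ee_rot: [180.0, 0.0, 111.4]
force: [-1.1, -0.6, 2.6]
gripper_width: 34.9
gripper_force: 30.0
```

Call:
arm_command([
  {"offset": [0,0,-0.054],"spin": 0.046},
  {"offset": [0,0,-0.054],"spin": 0.046},
  {"offset": [0,0,-0.054],"spin": 0.046},
])

```text
time_s: 4.28
ee_pos: [622.4, 160.8, 181.3]
ee_rot: [-180.0, 0.0, 103.4]
force: [1.0, 0.1, -1.4]
gripper_width: 35.3
gripper_force: 30.0
```

Call:
arm_command([
  {"offset": [0.035,-0.032,0],"spin": 0},
  {"offset": [0.035,-0.032,0],"spin": 0},
  {"offset": [0.035,-0.032,0],"spin": 0},
  {"offset": [0,0,0],"spin": 0},
])

```text
time_s: 4.78
ee_pos: [502.2, 241.8, 180.0]
ee_rot: [-179.9, -0.0, 103.7]
force: [1.1, -0.7, -1.2]
gripper_width: 34.7
gripper_force: 30.0
```

```bash
python3 - <<'E'
from h import *
st(); im,d,m,W=snap('wrist','w2.png'); P,u,v=cloud(d,m,W)
hsv=cv2.cvtColor(im,cv2.COLOR_BGR2HSV); mask=((hsv[...,1]<45)&(hsv[...,2]<215)).astype(np.uint8); k=np.zeros_like(mask); 
zz=np.full(d.shape,np.nan); zz[v,u]=P[:,2]; mask[~(abs(zz-16)<7)]=0
mask=cv2.morphologyEx(mask,cv2.MORPH_OPEN,np.ones((5,5)))
_,L,S,_=cv2.connectedComponentsWithStats(mask)
for i in np.argsort(-S[1:,4])[:3]+1:
    b,a=np.nonzero(L==i); Q=at_z(m,W,np.c_[a,b],16)[:,:2]; print(S[i],np.round(cv2.minAreaRect(Q.astype(np.float32)),1) if 0 else cv2.minAreaRect(Q.astype(np.float32)),Q.mean(0))
for n,z in (('board_middle',16),('long_packer_top',16),('short_packer_top',16)):
    for o in env.pinpoint('wrist',n)[:1]: print(n,round(o['score'],2),np.round(o['location']),at_z(m,W,[o['location']],z)[0].round(1))
E
```

```text
4.78 [502.2 241.8 180. ] [-179.9   -0.   103.7] w 34.7 F [ 1.1 -0.7 -1.2] 30.0 q [25. 19. 96.  0. 65. 11.]
[ 278   53   43  107 3871] ((458.2607116699219, 323.64678955078125), (46.29996109008789, 111.5790786743164), 13.60772705078125) [460.31753854 321.59956378]
[ 364   68   46   79 3139] ((551.144287109375, 346.4931945800781), (46.53085708618164, 82.28411102294922), 13.9672212600708) [550.7315339 347.7133987]
[612  90  18  12 186] ((804.941650390625, 425.9583435058594), (21.535274505615234, 11.786907196044922), 15.072871208190918) [804.9656164  425.91325541]
board_middle 0.76 [342. 107.] [503.9 336.1  16. ]
long_packer_top 0.6 [300. 106.] [458.6 326.4  16. ]
short_packer_top 0.58 [385. 105.] [549.5 349.4  16. ]
```

View pics/w2.png

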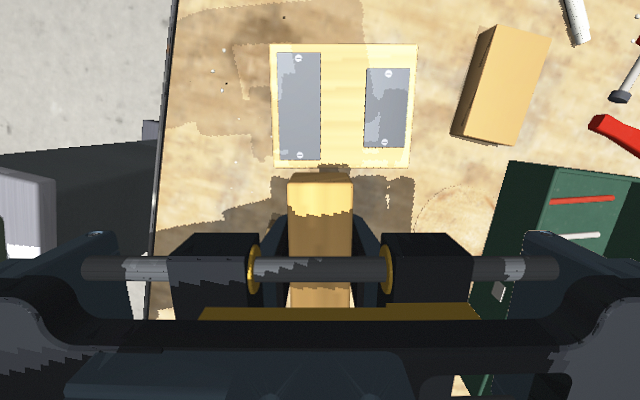

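The view shows the leg held squarely at (320,230), the long packer at (298,106) and the short packer at (387,107). Fitted positions are long packer (458,324), short packer (551,346.5), board yaw 13.7°.

```bash
python3 - <<'E'
from h import *
plan((458.3,324.3,100,103.7),(458.3,324.3,35,103.7))
plan((458.3,324.3,140,103.7),(467,155.5,140,86.1),(467,155.5,18,86.1),start=(458.3,324.3,34,103.7))
print('carry short');plan((467,155.5,140,86.1),(551.1,346.8,120,103.7),(551.1,346.8,35,103.7),(551.1,346.8,140,103.7),start=(467,155.5,18,86.1))
E
```

```text
-> (458.3, 324.3, 100, 103.7)
[{"offset":[0.031,-0.009,0.027],"spin":-0.002},{"offset":[0.031,-0.009,0.026],"spin":-0.001},{"offset":[0.031,-0.009,0.027],"spin":-0.002}]
-> (458.3, 324.3, 35, 103.7)
[{"offset":[0,0,0.032],"spin":0},{"offset":[0,0,0.033],"spin":0}]
-> (458.3, 324.3, 140, 103.7)
[{"offset":[0,0,-0.053],"spin":0},{"offset":[0,0,-0.053],"spin":0}]
-> (467, 155.5, 140, 86.1)
[{"offset":[-0.055,-0.011,0],"spin":0.102},{"offset":[-0.056,-0.005,0],"spin":0.103},{"offset":[-0.057,0.002,0],"spin":0.102}]
-> (467, 155.5, 18, 86.1)
[{"offset":[0,0,0.041],"spin":0},{"offset":[0,0,0.04],"spin":0},{"offset":[0,0,0.041],"spin":0}]
carry short
-> (467, 155.5, 140, 86.1)
[{"offset":[0,0,-0.041],"spin":0},{"offset":[0,0,-0.04],"spin":0},{"offset":[0,0,-0.041],"spin":0}]
-> (551.1, 346.8, 120, 103.7)
[{"offset":[0.049,0.018,0.005],"spin":-0.077},{"offset":[0.048,0.021,0.005],"spin":-0.077},{"offset":[0.046,0.025,0.005],"spin":-0.077},{"offset":[0.043,0.029,0.005],"spin":-0.076}]
-> (551.1, 346.8, 35, 103.7)
[{"offset":[0,0,0.042],"spin":0},{"offset":[0,0,0.043],"spin":0}]
-> (551.1, 346.8, 140, 103.7)
[{"offset":[0,0,-0.052],"spin":0},{"offset":[0,0,-0.053],"spin":0}]
```

Call:
arm_command([
  {"offset": [0.031,-0.009,0.027],"spin": 0},
  {"offset": [0.031,-0.009,0.026],"spin": 0},
  {"offset": [0.031,-0.009,0.027],"spin": 0},
  {"offset": [0,0,0.04],"spin": 0},
  {"offset": [0,0,0],"spin": 0},
])

```text
time_s: 5.6
ee_pos: [455.8, 323.1, 57.1]
ee_rot: [-179.6, 0.2, 103.4]
force: [0.7, 0.5, -1.2]
gripper_width: 35.0
gripper_force: 30.0
```

Call:
arm_command([
  {"offset": [0,0,0.015],"spin": 0},
  {"offset": [0,0,0.01],"spin": 0},
  {"offset": [0,0,0],"spin": 0},
])

```text
time_s: 5.98
ee_pos: [457.4, 324.5, 35.0]
ee_rot: [180.0, -0.0, 103.4]
force: [0.3, 0.2, -1.5]
gripper_width: 34.9
gripper_force: 30.0
```

Call:
arm_command([
  {"offset": [0,0,0.001],"spin": 0},
  {"offset": [0,0,0],"spin": 0},
])

```text
time_s: 6.22
ee_pos: [457.1, 324.7, 34.2]
ee_rot: [180.0, -0.0, 103.5]
force: [-0.6, 0.6, -0.2]
gripper_width: 35.4
gripper_force: 30.0
```

Call:
arm_command([
  {"offset": [0,0,0],"spin": 0},
  {"offset": [0,0,0],"spin": 0},
  {"offset": [0,0,0],"spin": 0},
], jaw=0.07)

```text
time_s: 6.6
ee_pos: [457.1, 324.7, 34.1]
ee_rot: [180.0, -0.0, 103.5]
force: [0.1, -0.3, 0.0]
gripper_width: 62.1
gripper_force: 0.0
```

Call:
arm_command([
  {"offset": [0,0,-0.053],"spin": 0},
  {"offset": [0,0,-0.053],"spin": 0},
  {"offset": [-0.055,-0.011,0],"spin": 0.102},
  {"offset": [-0.056,-0.005,0],"spin": 0.103},
  {"offset": [-0.057,0.002,0],"spin": 0.102},
])

```text
time_s: 7.22
ee_pos: [465.2, 154.1, 140.2]
ee_rot: [179.9, -0.0, 85.7]
force: [0.4, -0.1, -0.1]
gripper_width: 69.9
gripper_force: 0.0
```

```bash
python3 - <<'E'
from h import *
st(); im,d,m,W=snap('wrist','w3.png'); P,u,v=cloud(d,m,W)
print('leg',rect(P,40,60,(458,324),65),'short',rect(P,22,48,(466,156),50))
im,d,m,W=snap('top'); P,u,v=cloud(d,m,W)
print('leg',rect(P,40,60,(458,324),65))
plan((467,155.5,140,86.1),(467,155.5,18,86.1))
E
```

```text
7.22 [465.2 154.1 140.2] [179.9  -0.   85.7] w 69.9 F [ 0.4 -0.1 -0.1] 0.0 q [ 17.  15. 108.  -0.  57.  21.]
leg [ 461.8  303.4   49.7   35.3  -77.2   51.  2762. ] short [ 466.9  154.7   60.2   34.7   86.6   35.1 2168. ]
leg [456.4 324.9  90.2  35.  -76.7  51.4 602. ]
-> (467, 155.5, 140, 86.1)
[{"offset":[0.004,0.002,0],"spin":-0.01}]
-> (467, 155.5, 18, 86.1)
[{"offset":[0,0,0.041],"spin":0},{"offset":[0,0,0.041],"spin":0},{"offset":[0,0,0.04],"spin":0}]
```

The long leg is on its packer, within 2 mm. Now the short leg.

Call:
arm_command([
  {"offset": [0.001,0.002,0.041],"spin": -0.01},
  {"offset": [0,0,0.041],"spin": 0},
  {"offset": [0,0,0.04],"spin": 0},
  {"offset": [0,0,0],"spin": 0},
])

```text
time_s: 7.82
ee_pos: [467.1, 157.1, 16.5]
ee_rot: [-179.9, 0.0, 86.5]
force: [-0.8, -0.6, 0.3]
gripper_width: 69.9
gripper_force: 0.0
```

Call:
arm_command([
  {"offset": [0,0,0],"spin": 0},
  {"offset": [0,0,0],"spin": 0},
  {"offset": [0,0,0],"spin": 0},
  {"offset": [0,0,0],"spin": 0},
  {"offset": [0,0,0],"spin": 0},
], jaw=0.025)

```text
time_s: 8.45
ee_pos: [467.5, 156.5, 18.3]
ee_rot: [180.0, -0.0, 86.4]
force: [-1.0, 0.2, 2.6]
gripper_width: 35.0
gripper_force: 30.0
```

```bash
python3 - <<'E'
from h import *
st(); s=env.state(); x,y,z=s['ee_pos']; a=s['ee_rot'][2]
plan((x,y,140,a),(551.3,347.2,120,103.7),(551.3,347.2,60,103.7))
E
```

```text
8.45 [467.5 156.5  18.3] [180.   -0.   86.4] w 35.0 F [-1.   0.2  2.6] 30.0 q [ 17.  25. 116.   0.  39.  21.]
-> (np.float64(467.4948338485236), np.float64(156.47148192774912), 140, np.float64(86.44157592689268))
[{"offset":[0,0,-0.041],"spin":0},{"offset":[0,0,-0.04],"spin":0},{"offset":[0,0,-0.041],"spin":0}]
-> (551.3, 347.2, 120, 103.7)
[{"offset":[0.049,0.018,0.005],"spin":-0.075},{"offset":[0.047,0.022,0.005],"spin":-0.075},{"offset":[0.046,0.025,0.005],"spin":-0.076},{"offset":[0.044,0.028,0.005],"spin":-0.075}]
-> (551.3, 347.2, 60, 103.7)
[{"offset":[0,0,0.03],"spin":0},{"offset":[0,0,0.03],"spin":0}]
```

Call:
arm_command([
  {"offset": [0,0,-0.041],"spin": 0},
  {"offset": [0,0,-0.04],"spin": 0},
  {"offset": [0,0,-0.041],"spin": 0},
])

```text
time_s: 8.82
ee_pos: [467.0, 156.2, 141.0]
ee_rot: [-180.0, 0.0, 86.4]
force: [1.4, -0.2, -1.2]
gripper_width: 34.7
gripper_force: 30.0
```

Call:
arm_command([
  {"offset": [0.049,0.018,0.005],"spin": -0.075},
  {"offset": [0.047,0.022,0.005],"spin": -0.075},
  {"offset": [0.046,0.025,0.005],"spin": -0.076},
  {"offset": [0.044,0.028,0.005],"spin": -0.075},
  {"offset": [0,0,0.03],"spin": 0},
])

```text
time_s: 9.45
ee_pos: [553.6, 351.8, 90.7]
ee_rot: [179.6, -0.1, 103.9]
force: [-0.2, 0.0, -0.3]
gripper_width: 35.0
gripper_force: 30.0
```

Call:
arm_command([
  {"offset": [0,0,0.03],"spin": 0},
  {"offset": [0,0,0.015],"spin": 0},
  {"offset": [0,0,0.008],"spin": 0},
  {"offset": [0,0,0],"spin": 0},
])

```text
time_s: 9.95
ee_pos: [551.3, 347.4, 37.1]
ee_rot: [180.0, 0.0, 103.7]
force: [0.5, 0.1, -0.6]
gripper_width: 34.8
gripper_force: 30.0
```

Call:
arm_command([
  {"offset": [0,0,0.003],"spin": 0},
  {"offset": [0,0,0],"spin": 0},
])

```text
time_s: 10.2
ee_pos: [551.3, 347.6, 34.5]
ee_rot: [179.9, -0.0, 103.7]
force: [0.2, -0.2, -0.2]
gripper_width: 34.9
gripper_force: 30.0
```

Call:
arm_command([
  {"offset": [0,0,0],"spin": 0},
  {"offset": [0,0,0],"spin": 0},
  {"offset": [0,0,0],"spin": 0},
], jaw=0.07)

```text
time_s: 10.58
ee_pos: [551.2, 347.5, 34.1]
ee_rot: [180.0, -0.0, 103.7]
force: [0.5, -0.1, 0.4]
gripper_width: 61.8
gripper_force: 0.0
```

Call:
arm_command([
  {"offset": [0,0,-0.06],"spin": 0},
  {"offset": [0,0,-0.06],"spin": 0},
  {"offset": [0,0,-0.06],"spin": 0},
  {"offset": [0,0,0],"spin": 0},
])

```text
time_s: 11.08
ee_pos: [553.5, 349.0, 220.4]
ee_rot: [179.3, -0.2, 103.7]
force: [0.1, -0.3, -0.3]
gripper_width: 70.3
gripper_force: 0.0
```

```bash
python3 - <<'E'
from h import *
st(); im,d,m,W=snap('top','t2.png'); P,u,v=cloud(d,m,W)
print('long',rect(P,40,60,(458,324),65),'short',rect(P,40,60,(551,347),45))
plan((610,22,200,10.6))
E
```

```text
11.07 [553.5 349.  220.4] [179.3  -0.2 103.7] w 70.3 F [ 0.1 -0.3 -0.3] 0.0 q [31. 25. 80. -0. 74. 18.]
long [462.9 365.8   9.8   2.9 -74.   51.2   6. ] short [5.698e+02 3.214e+02 7.400e+00 1.000e-01 1.900e+00 5.140e+01 3.000e+00]
-> (610, 22, 200, 10.6)
[{"offset":[-0.037,-0.002,0.002],"spin":0.181},{"offset":[-0.037,0.004,0.002],"spin":0.18},{"offset":[-0.035,0.011,0.002],"spin":0.181},{"offset":[-0.033,0.017,0.002],"spin":0.18},{"offset":[-0.029,0.022,0.002],"spin":0.181}]
[{"offset":[-0.024,0.027,0.002],"spin":0.18},{"offset":[-0.019,0.031,0.002],"spin":0.181},{"offset":[-0.013,0.035,0.001],"spin":0.18},{"offset":[-0.007,0.036,0.002],"spin":0.181}]
```

Call:
arm_command([
  {"offset": [-0.037,-0.002,0.002],"spin": 0.181},
  {"offset": [-0.037,0.004,0.002],"spin": 0.18},
  {"offset": [-0.035,0.011,0.002],"spin": 0.181},
  {"offset": [-0.033,0.017,0.002],"spin": 0.18},
  {"offset": [-0.029,0.022,0.002],"spin": 0.181},
])

```text
time_s: 11.75
ee_pos: [582.2, 164.4, 201.7]
ee_rot: [-179.9, 0.2, 51.6]
force: [0.4, 0.8, -0.3]
gripper_width: 69.8
gripper_force: 0.0
```

Call:
arm_command([
  {"offset": [-0.024,0.027,0.002],"spin": 0.18},
  {"offset": [-0.019,0.031,0.002],"spin": 0.181},
  {"offset": [-0.013,0.035,0.001],"spin": 0.18},
  {"offset": [-0.007,0.036,0.002],"spin": 0.181},
  {"offset": [0,0,0],"spin": 0},
])

```text
time_s: 12.38
ee_pos: [608.5, 19.4, 194.7]
ee_rot: [-180.0, 0.2, 10.4]
force: [0.5, 0.1, 0.3]
gripper_width: 70.2
gripper_force: 0.0
```

```bash
python3 - <<'E'
from h import *
st(); im,d,m,W=snap('top','t2.png'); P,u,v=cloud(d,m,W)
print('long',rect(P,40,60,(458,324),65),'short',rect(P,40,60,(551,347),45))
im,d,m,W=snap('wrist','w4.png'); P,u,v=cloud(d,m,W); print('bridge',rect(P,13,28,(623.3,19.3),85))
plan((623.3,19.3,16,10.6),dmax=50)
E
```

```text
12.38 [608.5  19.4 194.7] [-180.     0.2   10.4] w 70.2 F [0.5 0.1 0.3] 0.0 q [ 1. 23. 88. -0. 70. 80.]
long [456.4 324.9  90.3  35.1 -76.8  51.5 604. ] short [551.  347.1  60.1  35.6 -76.8  51.6 396. ]
bridge [ 624.    19.3  137.7   45.1   10.6   20.2 4229. ]
-> (623.3, 19.3, 16, 10.6)
[{"offset":[0.004,0.001,0.045],"spin":0},{"offset":[0.003,0.001,0.045],"spin":0},{"offset":[0.004,0.002,0.045],"spin":0},{"offset":[0.003,0.001,0.044],"spin":0}]
```

View pics/w4.png

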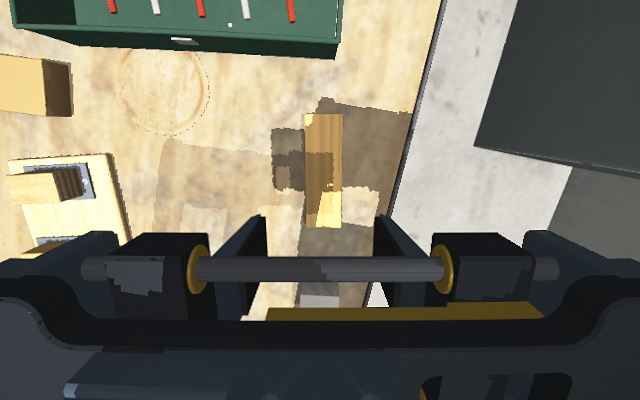

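The view shows the bridge at (323,170) and both legs standing on the packers at the left. Top-camera fit: legs at (456.4,324.9) and (551,347.1), both good. Descending on the bridge.

Call:
arm_command([
  {"offset": [0.004,0.001,0.045],"spin": 0},
  {"offset": [0.004,0.001,0.045],"spin": 0},
  {"offset": [0.004,0.001,0.045],"spin": 0},
  {"offset": [0.003,0.001,0.042],"spin": 0},
  {"offset": [0,0,0],"spin": 0},
])

```text
time_s: 13.1
ee_pos: [623.8, 22.0, 17.5]
ee_rot: [-179.9, 0.2, 10.7]
force: [0.2, -0.1, 0.9]
gripper_width: 69.9
gripper_force: 0.0
```

Call:
arm_command([
  {"offset": [0,0,0],"spin": 0},
  {"offset": [0,0,0],"spin": 0},
  {"offset": [0,0,0],"spin": 0},
  {"offset": [0,0,0],"spin": 0},
], jaw=0.035)

```text
time_s: 13.6
ee_pos: [624.9, 20.7, 20.4]
ee_rot: [-180.0, -0.0, 10.6]
force: [-1.1, 0.7, 2.6]
gripper_width: 44.8
gripper_force: 30.0
```

```bash
python3 - <<'E'
from h import *
st(); s=env.state(); x,y,z=s['ee_pos']; a=s['ee_rot'][2]
plan((x,y,180,a),(504.2+x-623.7,335.6+y-19.3,180,13.7),(504.2+x-623.7,335.6+y-19.3,90,13.7),dmax=55)
E
```

```text
13.6 [624.9  20.7  20.4] [-180.    -0.    10.6] w 44.8 F [-1.1  0.7  2.6] 30.0 q [ 1. 33. 97.  0. 49. 80.]
-> (np.float64(624.8930410428652), np.float64(20.71377609052976), 180, np.float64(10.585879326337066))
[{"offset":[0,0,-0.053],"spin":0},{"offset":[0,0,-0.053],"spin":0},{"offset":[0,0,-0.054],"spin":0}]
-> (np.float64(505.3930410428652), np.float64(337.01377609052975), 180, 13.7)
[{"offset":[-0.008,-0.048,0],"spin":-0.008},{"offset":[-0.008,-0.048,0],"spin":-0.008},{"offset":[-0.008,-0.048,0],"spin":-0.008},{"offset":[-0.007,-0.047,0],"spin":-0.008},{"offset":[-0.007,-0.048,0],"spin":-0.007}]
[{"offset":[-0.007,-0.048,0],"spin":-0.008},{"offset":[-0.006,-0.047,0],"spin":-0.007}]
-> (np.float64(505.3930410428652), np.float64(337.01377609052975), 90, 13.7)
[{"offset":[0,0,0.045],"spin":0},{"offset":[0,0,0.045],"spin":0}]
```

Call:
arm_command([
  {"offset": [0,0,-0.053],"spin": 0},
  {"offset": [0,0,-0.053],"spin": 0},
  {"offset": [0,0,-0.054],"spin": 0},
])

```text
time_s: 13.98
ee_pos: [624.4, 20.4, 181.4]
ee_rot: [180.0, 0.0, 10.6]
force: [0.7, -0.2, -0.3]
gripper_width: 44.9
gripper_force: 30.0
```

Call:
arm_command([
  {"offset": [-0.008,-0.048,0],"spin": -0.008},
  {"offset": [-0.008,-0.048,0],"spin": -0.008},
  {"offset": [-0.008,-0.048,0],"spin": -0.008},
  {"offset": [-0.007,-0.047,0],"spin": -0.008},
  {"offset": [-0.007,-0.048,0],"spin": -0.007},
])

```text
time_s: 14.6
ee_pos: [539.1, 248.3, 180.0]
ee_rot: [180.0, -0.0, 12.8]
force: [0.6, 0.5, 0.2]
gripper_width: 44.3
gripper_force: 30.0
```

Call:
arm_command([
  {"offset": [-0.007,-0.047,0],"spin": -0.008},
  {"offset": [-0.006,-0.047,0],"spin": -0.007},
  {"offset": [0,0,0.045],"spin": 0},
  {"offset": [0,0,0.035],"spin": 0},
  {"offset": [0,0,0],"spin": 0},
])

```text
time_s: 15.22
ee_pos: [504.0, 334.6, 97.2]
ee_rot: [179.9, 0.4, 13.7]
force: [0.2, 0.3, -0.9]
gripper_width: 44.8
gripper_force: 30.0
```

```bash
python3 - <<'E'
from h import *
st(); snap('wrist','w5.png')
plan((505.4,335.8,74,13.7)); plan((505.4,335.8,72,13.7))
E
```

```text
15.22 [504.  334.6  97.2] [179.9   0.4  13.7] w 44.8 F [ 0.2  0.3 -0.9] 30.0 q [ 32.  27.  96.  -0.  57. 109.]
-> (505.4, 335.8, 74, 13.7)
[{"offset":[0,0,0.025],"spin":0}]
-> (505.4, 335.8, 72, 13.7)
[{"offset":[0,0,0.027],"spin":0}]
```

View pics/w5.png

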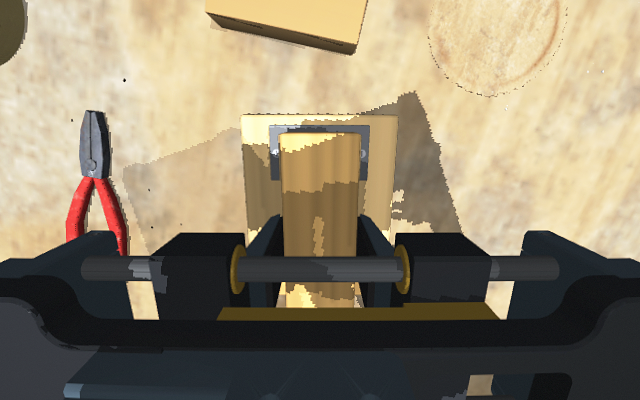

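The bridge is held square at (320,200), centred over the legs. Lowering.

Call:
arm_command([
  {"offset": [0,0,0.014],"spin": 0},
  {"offset": [0,0,0.01],"spin": 0},
  {"offset": [0,0,0],"spin": 0},
])

```text
time_s: 15.65
ee_pos: [505.7, 335.4, 75.3]
ee_rot: [180.0, 0.1, 13.7]
force: [-1.0, 0.7, -1.0]
gripper_width: 44.9
gripper_force: 30.0
```

Call:
arm_command([
  {"offset": [0,0,0.001],"spin": 0},
  {"offset": [0,0,0],"spin": 0},
])

```text
time_s: 15.9
ee_pos: [506.3, 335.9, 75.3]
ee_rot: [-180.0, -0.0, 13.7]
force: [0.7, -0.4, -0.9]
gripper_width: 44.8
gripper_force: 30.0
```

Still hanging free; I need about 4 mm more, plus a small shift back along x.

Call:
arm_command([
  {"offset": [-0.001,0,0.003],"spin": 0},
  {"offset": [0,0,0.001],"spin": 0},
  {"offset": [0,0,0],"spin": 0},
])

```text
time_s: 16.27
ee_pos: [504.9, 335.6, 71.4]
ee_rot: [180.0, -0.0, 13.7]
force: [-0.3, -1.6, 2.8]
gripper_width: 45.1
gripper_force: 30.0
```

Call:
arm_command([
  {"offset": [0,0,0],"spin": 0},
  {"offset": [0,0,0],"spin": 0},
  {"offset": [0,0,0],"spin": 0},
], jaw=0.07)

```text
time_s: 16.65
ee_pos: [505.1, 335.5, 70.7]
ee_rot: [180.0, 0.0, 13.7]
force: [-0.5, 0.0, -0.0]
gripper_width: 69.6
gripper_force: 0.0
```

Call:
arm_command([
  {"offset": [0,0,-0.05],"spin": 0},
  {"offset": [0,0,-0.06],"spin": 0},
  {"offset": [0,0,0],"spin": 0},
])

```text
time_s: 17.02
ee_pos: [507.8, 337.3, 186.4]
ee_rot: [-179.8, -0.6, 13.7]
force: [-0.3, -0.4, 0.0]
gripper_width: 69.8
gripper_force: 0.0
```

```bash
python3 - <<'E'
from h import *
st(); plan((440,-10,170,96.6))
E
```

```text
17.02 [507.8 337.3 186.4] [-179.8   -0.6   13.7] w 69.8 F [-0.3 -0.4  0. ] 0.0 q [ 33.  23.  89.  -0.  68. 109.]
-> (440, -10, 170, 96.6)
[{"offset":[-0.019,0.04,0.002],"spin":-0.181},{"offset":[-0.025,0.036,0.002],"spin":-0.181},{"offset":[-0.032,0.031,0.002],"spin":-0.181},{"offset":[-0.037,0.025,0.002],"spin":-0.181},{"offset":[-0.04,0.018,0.002],"spin":-0.181}]
[{"offset":[-0.043,0.01,0.002],"spin":-0.181},{"offset":[-0.044,0.003,0.002],"spin":-0.181},{"offset":[-0.044,-0.006,0.002],"spin":-0.18}]
```

Call:
arm_command([
  {"offset": [-0.019,0.04,0],"spin": -0.181},
  {"offset": [-0.025,0.036,0],"spin": -0.181},
  {"offset": [-0.032,0.031,0],"spin": -0.181},
  {"offset": [-0.037,0.025,0],"spin": -0.181},
  {"offset": [-0.04,0.018,0],"spin": -0.181},
], jaw=0.085, newtons=55)

```text
time_s: 17.65
ee_pos: [461.4, 117.1, 180.0]
ee_rot: [-179.9, 0.1, 65.9]
force: [0.7, 0.7, 0.7]
gripper_width: 85.1
gripper_force: 0.0
```

Call:
arm_command([
  {"offset": [-0.043,0.01,0],"spin": -0.181},
  {"offset": [-0.044,0.003,0],"spin": -0.181},
  {"offset": [-0.044,-0.006,0],"spin": -0.18},
  {"offset": [0,0,0],"spin": 0},
])

```text
time_s: 18.15
ee_pos: [436.0, -13.0, 180.2]
ee_rot: [-179.9, 0.0, 96.2]
force: [0.6, 0.4, 0.6]
gripper_width: 84.8
gripper_force: 0.0
```

```bash
python3 - <<'E'
from h import *
st(); im,d,m,W=snap('top','t3.png'); P,u,v=cloud(d,m,W)
print('bridge',rect(P,64,80,(504,336),95))
im,d,m,W=snap('wrist','w6.png'); P,u,v=cloud(d,m,W); r=rect(P,42,58,(452,-6.4),50); print('weight',r)
plan((r[0],r[1],25,96.8),dmax=45)
E
```

```text
18.15 [436.  -13.  180.2] [-179.9    0.    96.2] w 84.8 F [0.6 0.4 0.6] 0.0 q [ -3.   8. 111.  -0.  61.  -9.]
bridge [ 503.1  336.1  140.1   45.3   13.7   71.6 1214. ]
weight [ 453.    -6.8   50.1   50.   -82.9   50.1 2194. ]
-> (np.float64(453.0), np.float64(-6.8), 25, 96.8)
[{"offset":[0.001,0.004,0.039],"spin":-0.002},{"offset":[0,0.004,0.039],"spin":-0.002},{"offset":[0.001,0.004,0.039],"spin":-0.002},{"offset":[0,0.004,0.038],"spin":-0.003}]
```

View pics/w6.png

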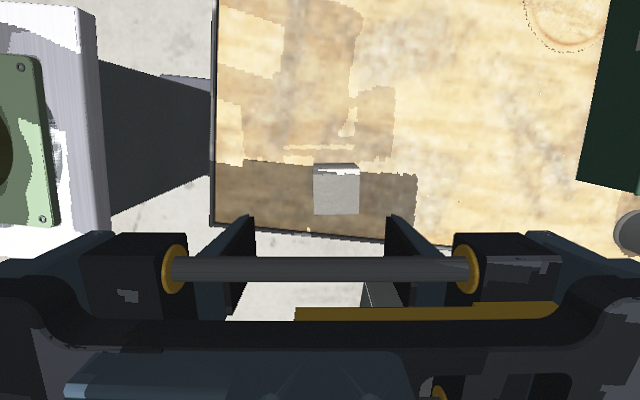

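View pics/t3.png

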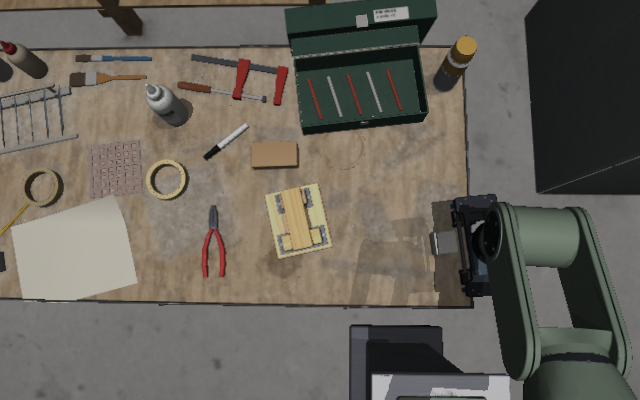

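The wrist view shows the weight at (336,190). The top view shows the bridge lying square across both legs at (298,218), fitted at (503,336) and yaw 13.7°. Now gripping the weight.

Call:
arm_command([
  {"offset": [0.002,0.008,0.03],"spin": -0.01},
  {"offset": [0.001,0.008,0.03],"spin": 0},
  {"offset": [0,0,0.045],"spin": 0},
  {"offset": [0,0,0.045],"spin": 0},
  {"offset": [0,0,0],"spin": 0},
])

```text
time_s: 18.88
ee_pos: [450.2, -5.0, 28.4]
ee_rot: [-179.6, -0.1, 97.1]
force: [0.5, 0.5, -0.2]
gripper_width: 84.8
gripper_force: 0.0
```

Call:
arm_command([
  {"offset": [0,0,0.004],"spin": 0},
  {"offset": [0,0,0],"spin": 0},
])

```text
time_s: 19.12
ee_pos: [453.9, -6.0, 28.2]
ee_rot: [179.8, 0.0, 97.0]
force: [-1.0, -0.1, -0.1]
gripper_width: 84.9
gripper_force: 0.0
```

Call:
arm_command([
  {"offset": [0,0,0],"spin": 0},
  {"offset": [0,0,0],"spin": 0},
  {"offset": [0,0,0],"spin": 0},
  {"offset": [0,0,0],"spin": 0},
  {"offset": [0,0,0],"spin": 0},
], jaw=0.04, newtons=55)

```text
time_s: 19.75
ee_pos: [453.0, -6.3, 27.1]
ee_rot: [180.0, 0.0, 97.0]
force: [1.1, 0.9, 3.4]
gripper_width: 49.6
gripper_force: 55.0
```

```bash
python3 - <<'E'
from h import *
st(); s=env.state(); x,y,z=s['ee_pos']; a=s['ee_rot'][2]
plan((x,y,200,a),(503.4,336,200,103.7),dmax=45)
E
```

```text
19.75 [453.   -6.3  27.1] [180.   0.  97.] w 49.6 F [1.1 0.9 3.4] 55.0 q [ -2.  21. 121.  -0.  38.  -9.]
-> (np.float64(453.0404495727206), np.float64(-6.29480815785184), 200, np.float64(97.02036899573304))
[{"offset":[0,0,-0.043],"spin":0},{"offset":[0,0,-0.043],"spin":0},{"offset":[0,0,-0.043],"spin":0},{"offset":[0,0,-0.044],"spin":0}]
-> (503.4, 336, 200, 103.7)
[{"offset":[0.042,0.011,0],"spin":-0.015},{"offset":[0.041,0.012,0],"spin":-0.015},{"offset":[0.041,0.013,0],"spin":-0.014},{"offset":[0.041,0.013,0],"spin":-0.015},{"offset":[0.041,0.014,0],"spin":-0.014}]
[{"offset":[0.041,0.015,0],"spin":-0.015},{"offset":[0.041,0.015,0],"spin":-0.014},{"offset":[0.04,0.016,0],"spin":-0.015}]
```

Call:
arm_command([
  {"offset": [0,0,-0.02],"spin": 0},
  {"offset": [0,0,-0.04],"spin": 0},
  {"offset": [0,0,-0.043],"spin": 0},
  {"offset": [0,0,-0.04],"spin": 0},
  {"offset": [0,0,-0.03],"spin": 0},
])

```text
time_s: 20.38
ee_pos: [451.3, -6.2, 199.9]
ee_rot: [-179.8, -0.0, 97.0]
force: [0.7, 0.3, -9.3]
gripper_width: 49.8
gripper_force: 55.0
```

Call:
arm_command([
  {"offset": [0.042,0.011,0],"spin": -0.015},
  {"offset": [0.041,0.012,0],"spin": -0.015},
  {"offset": [0.041,0.013,0],"spin": -0.014},
  {"offset": [0.041,0.013,0],"spin": -0.015},
  {"offset": [0.041,0.014,0],"spin": -0.014},
])

```text
time_s: 21.0
ee_pos: [482.1, 207.7, 197.6]
ee_rot: [-179.7, 0.1, 101.2]
force: [0.5, 0.2, -8.5]
gripper_width: 50.1
gripper_force: 55.0
```

Call:
arm_command([
  {"offset": [0.041,0.015,0],"spin": -0.015},
  {"offset": [0.041,0.015,0],"spin": -0.014},
  {"offset": [0.04,0.016,0],"spin": -0.015},
  {"offset": [0,0,0],"spin": 0},
  {"offset": [0,0,0],"spin": 0},
])

```text
time_s: 21.62
ee_pos: [501.8, 334.9, 197.5]
ee_rot: [-179.7, 0.1, 103.8]
force: [0.0, -0.2, -8.8]
gripper_width: 49.9
gripper_force: 55.0
```

```bash
python3 - <<'E'
from h import *
st(); im,d,m,W=snap('wrist','w7.png'); P,u,v=cloud(d,m,W)
print('bridge',rect(P,64,80,(504,336),95))
plan((503.6,335.5,110,103.7),dmax=40)
E
```

```text
21.62 [501.8 334.9 197.5] [-1.797e+02  1.000e-01  1.038e+02] w 49.9 F [ 0.  -0.2 -8.8] 55.0 q [33. 22. 88. -0. 70. 19.]
bridge [ 503.6  334.9  140.3   45.6   14.    71.1 4015. ]
-> (503.6, 335.5, 110, 103.7)
[{"offset":[0,0.001,0.029],"spin":0},{"offset":[0,0,0.03],"spin":0},{"offset":[0,0.001,0.029],"spin":0}]
```

View pics/w7.png

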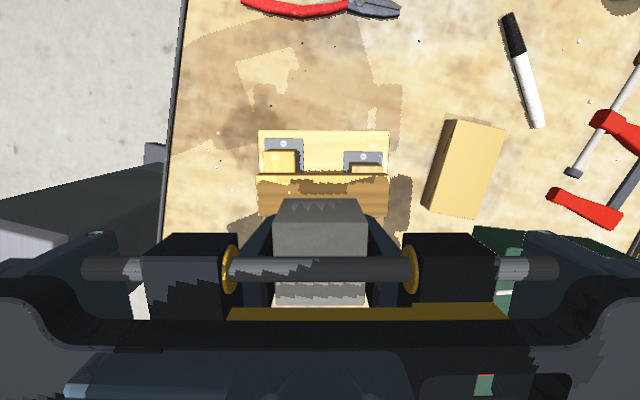

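The weight is held at (320,240), directly above the bridge at (322,192). Lowering it slowly.

Call:
arm_command([
  {"offset": [0,0.001,0.03],"spin": 0},
  {"offset": [0,0.001,0.03],"spin": 0},
  {"offset": [0,0,0.02],"spin": 0},
  {"offset": [0,0,0.01],"spin": 0},
  {"offset": [0,0,0],"spin": 0},
])

```text
time_s: 22.3
ee_pos: [504.9, 335.5, 109.4]
ee_rot: [-179.9, 0.0, 103.7]
force: [0.6, 0.4, -9.1]
gripper_width: 49.7
gripper_force: 55.0
```

Call:
arm_command([
  {"offset": [0,0,0],"spin": 0},
  {"offset": [0,0,0.002],"spin": 0},
  {"offset": [0,0,0],"spin": 0},
])

```text
time_s: 22.68
ee_pos: [505.2, 336.4, 108.3]
ee_rot: [180.0, -0.0, 103.7]
force: [-0.2, -0.5, -8.3]
gripper_width: 49.3
gripper_force: 55.0
```

Call:
arm_command([
  {"offset": [0,-0.001,0.004],"spin": 0},
  {"offset": [0,0,0.003],"spin": 0},
  {"offset": [0,0,0.001],"spin": 0},
  {"offset": [0,0,0],"spin": 0},
  {"offset": [0,0,0],"spin": 0},
])

```text
time_s: 23.3
ee_pos: [504.3, 336.2, 100.0]
ee_rot: [180.0, 0.0, 103.7]
force: [-0.4, 0.6, -8.5]
gripper_width: 49.9
gripper_force: 55.0
```

Call:
arm_command([
  {"offset": [0,0,0.001],"spin": 0},
  {"offset": [0,0,0.001],"spin": 0},
  {"offset": [0,0,0],"spin": 0},
  {"offset": [0,0,0],"spin": 0},
])

```text
time_s: 23.8
ee_pos: [504.3, 336.2, 98.2]
ee_rot: [180.0, -0.0, 103.7]
force: [-0.5, -0.5, -5.3]
gripper_width: 49.8
gripper_force: 55.0
```

Call:
arm_command([
  {"offset": [0,0,0.0005],"spin": 0},
  {"offset": [0,0,0],"spin": 0},
])

```text
time_s: 24.05
ee_pos: [504.3, 336.2, 98.1]
ee_rot: [180.0, -0.0, 103.7]
force: [-1.3, -0.8, 0.3]
gripper_width: 49.6
gripper_force: 55.0
```

Call:
arm_command([
  {"offset": [0,0,0],"spin": 0},
  {"offset": [0,0,0],"spin": 0},
  {"offset": [0,0,0],"spin": 0},
  {"offset": [0,0,0],"spin": 0},
], jaw=0.08)

```text
time_s: 24.55
ee_pos: [504.4, 336.2, 97.5]
ee_rot: [180.0, -0.0, 103.7]
force: [0.5, 0.6, -0.1]
gripper_width: 80.1
gripper_force: 0.0
```

Call:
arm_command([
  {"offset": [0,0,-0.02],"spin": 0},
  {"offset": [0,0,-0.05],"spin": 0},
  {"offset": [0,0,-0.05],"spin": 0},
  {"offset": [-0.06,0,0],"spin": 0},
  {"offset": [-0.06,0,0],"spin": 0},
])

```text
time_s: 25.18
ee_pos: [533.1, 218.9, 218.3]
ee_rot: [179.9, 0.0, 103.9]
force: [-0.0, -0.2, 0.3]
gripper_width: 80.2
gripper_force: 0.0
```

Call:
arm_command([
  {"offset": [-0.06,0,0],"spin": 0},
  {"offset": [-0.06,0,0],"spin": 0},
  {"offset": [-0.04,0,0],"spin": 0},
  {"offset": [0,0,0],"spin": 0},
  {"offset": [0,0,0],"spin": 0},
])

```text
time_s: 25.8
ee_pos: [570.5, 64.6, 217.4]
ee_rot: [-180.0, -0.0, 103.7]
force: [0.1, 0.7, 0.5]
gripper_width: 80.1
gripper_force: 0.0
```

```bash
python3 - <<'E'
from h import *
st(); im,d,m,W=snap('top','t4.png'); P,u,v=cloud(d,m,W)
print('bridge',rect(P,64,80,(504,336),95),'weight',rect(P,112,130,(504,336),60),'long',rect(P,42,60,(458,324),65),'short',rect(P,42,60,(551,347),45))
snap('scene','sc4.png')
E
```

```text
25.8 [570.5  64.6 217.4] [-180.    -0.   103.7] w 80.1 F [0.1 0.7 0.5] 0.0 q [ 5. 19. 91.  0. 71. -8.]
bridge [503.5 335.3 140.1  46.5  13.7  71.7 726. ] weight [503.5 337.1  50.2  50.  -76.1 121.6 538. ] long [455.4 324.4  91.1  43.4 -71.7  51.7 300. ] short [553.4 347.2  60.6  34.6 -82.1  51.4  84. ]
```

View pics/sc4.png

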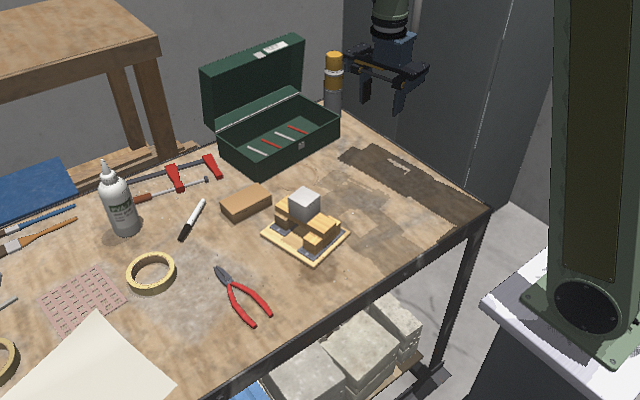

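The scene picture shows the finished bridge with the weight on top at (303,215), the arm clear, and the pliers and sanding block untouched. I'm handing the job in.

```bash
python3 -c "
from h import *
print(env.job_done())"
```

```text
the job is handed in; nothing more can be done
None
```

I built the bridge and handed the job in at about 26 s; no verdict came back. In my last top-camera fit the board and weight were within about 2 mm of centre, the legs had fitted within about 2 mm when placed, and the sanding block and pliers looked unmoved.

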